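# Close the salad spinner and spin the grapes dry

### The arm

A 7-joint arm with a two-finger parallel gripper is mounted at the origin on the work surface. World frame = base frame: x ahead of the robot, y to its left, z up, the work surface at z = 0. Lengths are in mm, angles in rad, forces in N, time in s.
With the tool pointing down it reaches from about 400 to 875 mm from the base axis. Payload 6.5 kg.
Tool frame: the origin (TCP) lies where the fingers leave the gripper's body, on its centre line; the fingertips stand 64 mm ahead of it and the grasp point (between the pads) lies 45 mm ahead of it (tip_reach is the z of the fingertips in the tool frame, in mm); z points along the fingers, y is the direction in which the jaws open and shut (so a half turn about z gives the same grasp; the last joint's range is limited). The gripper opens to 88 mm and grips with 3 to 60 N. Pads are 18 mm wide; open, the fingers measure 123 mm over their backs; the gripper's body (75 mm by 187 mm) begins 45 mm behind the grasp point.
Start: joints at [-1.22, 0.536, -0.004, 1.538, 0.003, 1.067, -0.071], TCP at [263.136, 594.348, 302.716] pointing down, gripper open.
Joint ranges: [-2.7, 2.7], [-0.37, 2.16], [-1.27, 1.26], [0.24, 2.4], [-1.31, 4.45], [0.19, 1.91], [-2.76, 2.76]. Speed limits (rad/s): [2.39, 2.39, 3.14, 3.14, 3.14, 3.14, 3.14].

### API

Orientations are given as [roll, pitch, yaw] about the fixed x, y, z axes, in that order (R = Rz(yaw) Ry(pitch) Rx(roll)).
In Python, from workcell import * gives the robot as it stands. Calls block until the motion is done:
- movep(position, orientation): joint-space move of the TCP to a pose.
- move_linear(position, max_speed=150, attitude=None, max_force=None): straight line of the TCP; attitude=None keeps the orientation; max_speed is the mean speed in mm/s. With max_force (N) it stops when the force on the tool has changed by that much, and returns True; else False.
- set_joints(angles): joint-space move.
- release() and close(): open the fingers fully, or close them until they stop; the grip force is fixed at half the most.
- hold(seconds).
- inverse_kinematics(position, orientation): joint angles nearest the present ones, or None.
- camera(name): name is "scene" or "top"; returns a dict with "pixels" (420x560x3 uint8, blue, green, red), "z_map" (420x560 float32, mm along the optical axis (not along the pixel's ray), 0 where there is no reading), "vfov" (degrees; the focal length in pixels is half the picture's height over the tangent of half this angle, whatever the lens; pixels are square), "cx", "cy" (the principal point, pixels), "rvec" (rotation vector, rad) and "tvec" (3), from world to camera coordinates, as OpenCV has them. Camera axes: x right, y down, z forward; pixel columns grow to the right and rows downward; lengths in mm; the calibration is good to about 2 mm. A picture is of the moment at which its call begins.
A pose or a line that the arm cannot do raises Unreachable and nothing moves.
- hand_in(): hands the job in, once; it reports no verdict.
Readings, each from a call of its own:
- get_clock(): time.
- get_joint_positions(): joint angles.
- get_qd(): joint speeds.
- get_joint_efforts(): joint torques, N m.
- get_eef_pos(): TCP position.
- get_eef_rot(): TCP orientation.
- get_ft_force(): force on the tool from outside, world axes, zero at the start.
- get_ft_torque(): the same for the moment, N m.
- get_finger_gap(): finger opening in mm.
Only numpy, scipy, OpenCV 4.12 (cv2) and the standard library are available. Lean on these libraries where they do the work, as an engineer would, in place of code of your own. Each camera call takes 0.05 s, during which the arm holds its last target.

### The job

Put the lid on the salad spinner so that it sits fully home on the bowl: feel for the drive under the lid to drop into the basket, and never force it down. Then take the crank by its free-spinning grip and give it at least three full turns clockwise (seen from above) in one go, without letting go of the grip or lifting the lid on the way, and let go. Do not push the bowl along the counter, and leave the muffin, the dessert pot and the paper cups alone.

Things in the scene. Friction and masses are not known exactly. Their poses are not given: they have to be found in the camera images.
- bowl: Steel salad spinner bowl, round, 239 mm across, 150 mm high, open, inner diameter at the rim 231 mm; loose on a silicone foot, 1.6 to 2.2 kg with basket and grapes; a sideways push of some 12 N on the closed lid's crank rocks or slides it. Origin: centre of its underside, z up. In it, on the same axis, a white slotted basket of grapes turns on a pivot.
- coupling (a point): Top of the column in the middle of the basket, 134 mm above the bowl's underside, on the bowl's axis (marked on the bowl, so its axes do not turn with the basket). The column ends in four green upright teeth, 52 mm across. The lid's teeth must drop 7 mm into the gaps between them; a gap comes every 90 degrees, with 9 degrees of play either way. At what angle they stand is not given.
- lid: White round lid, 250 mm across, 0.67 kg with crank, lying right way up on the counter. Origin: centre of its underside, z up. Its flange's underside is 26 mm up; the plug below it is 226 mm across (2.5 mm play all round in the bowl), tapering to 218 mm. Fully home the flange lies on the bowl's rim and the origin is 124 mm above the bowl's. While teeth stand on teeth the lid stays 7 mm too high.
- drive (a point): Middle of the lid's four green hanging teeth, at their lower ends, 3 mm above the lid's origin. A gear in the lid turns them twice as fast as the crank. When the lid and crank are turned together by the hub the teeth go with them, if pressed lightly (2 to 5 N); pressed above some 8 N they drag the basket round. Axes: the lid's.
- hub (a point): On the crank's axis (the lid's centre), 67 mm above the lid's origin: where the crank's green round hub, 40 mm across, is gripped from above to carry the lid. The hub reaches from 22 mm below to 10 mm above. Below it a grey gear housing 80 mm across ends 24 mm below this point. The arm, 18 mm wide, has its top 12 mm below this point. x points along the arm to the grip, z up.
- grip: Black upright crank grip, 25 mm across, 43 mm tall, spinning freely on a pin at the end of the crank's arm. Origin: on its axis, 70 mm from the crank's axis, 78 mm above the lid's origin, 23 mm above the arm's top, 23 mm below its own top. With the lid home it goes round in a level circle; pushing it round takes about 4 N, and a light downward load on it (about 5 N) keeps bowl and lid from rocking.
- crank (a joint): Angle of the crank on the lid, rad, grows clockwise seen from above, 0 at the start, unlimited (one turn is 6.28).
- basket (a joint): Angle of the basket in the bowl, rad, grows clockwise seen from above, unlimited; starts anywhere from 0 to 1.57. With the lid home the crank drives it twice as fast as itself: three turns of the crank add 37.7.
- muffin: Chocolate muffin, 74 mm across, 70 mm high, standing loose on the counter. Origin: centre of its underside.
- dessert: Small clear dessert pot with green cream, 62 mm across, 50 mm high, loose. Origin: centre of its underside.
- cups: Stack of brown paper cups, 78 mm across, 119 mm high, loose and light. Origin: centre of its underside.
There are look-alikes about, which are no part of the job. What is shaped like the bowl but brown is not meant.

How it is judged:
By the outcome, as a careful person would: the job done as asked, in the order asked, and still so for the second after the job is handed in, with the robot touching nothing.
It also fails if it takes over 72 s, if anything falls off the work surface, if the arm or the gripper's body presses on something with over 40 N, if the wrist force passes 120 N, or if a joint passes its speed limit or range.

## Working session

There is one attempt and no reset: what is moved stays moved. The work goes in short steps, each a Python script; the robot and the scene stay as the last script left them, time stands still between calls to the robot, and variables do not carry over. Pictures are saved under pics/ and viewed, and the job is handed in when it is done.

```bash
mkdir -p pics; ls
python3 - <<'E'
from workcell import *
import cv2,numpy as np
for n in("scene","top"):
    c=camera(n); cv2.imwrite(f"pics/{n}0.png",c["pixels"]); np.savez(f"{n}0.npz",**c)
    print(n,c["vfov"],c["cx"],c["cy"],c["rvec"],c["tvec"])
print(get_clock(),get_eef_pos(),get_eef_rot(),get_ft_force())
E
```

```text
pics
scene 48.092216712643825 281.74341084582886 206.2913713564802 [ 1.8451583   1.98271289 -0.57032049] [ -46.78119058 -350.38711673 1523.80580862]
top 47.2163481719692 281.7523534320264 209.43134425211915 [ 2.15004822 -2.15413615  0.13884438] [ 101.35175779  492.83499637 1244.21497513]
0.1 [262.95673524 593.95491856 301.93653991] [-3.14005365e+00  1.08007308e-04  2.72486382e+00] [-0.57185626  0.22833746 -0.5053728 ]
```

View pics/scene0.png

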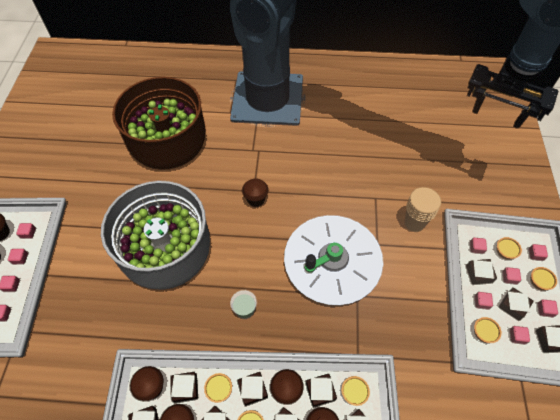

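View pics/top0.png

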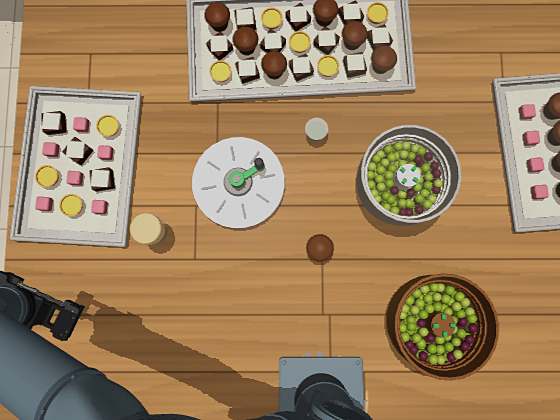

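The steel bowl is at top (410,174) and scene (155,235). The brown look-alike at top (442,325) and scene (162,122) is not meant because of its colour. The lid is at top (238,183), muffin (320,248), dessert pot (316,129) and cups (148,229). Next I'll confirm these in enlarged crops and measure.

```bash
cat > h.py <<'E'
import numpy as np,cv2
def load(n): return dict(np.load(n))
def cam(c):
    f=420/2/np.tan(np.radians(float(c["vfov"]))/2)
    R=cv2.Rodrigues(np.array(c["rvec"],float))[0]; return f,R,np.array(c["tvec"],float).ravel()
def at_z(c,u,v,z):
    f,R,t=cam(c); d=R.T@np.array([(u-c["cx"])/f,(v-c["cy"])/f,1.]); o=-R.T@t
    return o+d*(z-o[2])/d[2]
def cloud(c):
    f,R,t=cam(c); Z=np.array(c["z_map"],float); v,u=np.indices(Z.shape)
    P=np.stack([(u-c["cx"])/f*Z,(v-c["cy"])/f*Z,Z],-1); W=(P-t)@R; W[Z==0]=np.nan; return W
def proj(c,p):
    f,R,t=cam(c); q=R@np.array(p,float)+t; return q[0]/q[2]*f+c["cx"],q[1]/q[2]*f+c["cy"]
def circ(P):
    A=np.c_[2*P[:,:2],np.ones(len(P))]; s=np.linalg.lstsq(A,(P[:,:2]**2).sum(1),rcond=None)[0]
    return s[:2],np.sqrt(s[2]+s[:2]@s[:2])
E
python3 - <<'E'
from h import *
t=load("top0.npz");s=load("scene0.npz")
a=cv2.resize(t["pixels"][120:235,350:470],None,fx=5,fy=5,interpolation=cv2.INTER_CUBIC)
cv2.imwrite("pics/bowl_c.png",a)
b=cv2.resize(t["pixels"][130:235,185:292],None,fx=5,fy=5,interpolation=cv2.INTER_CUBIC)
cv2.imwrite("pics/lid_c.png",b)
W=cloud(t);Ws=cloud(s)
for n,w,(u0,u1,v0,v1) in(("top",W,(345,475,115,235)),("scene",Ws,(95,220,175,295))):
    q=w[v0:v1,u0:u1].reshape(-1,3);q=q[~np.isnan(q[:,2])]
    r=q[(q[:,2]>143)&(q[:,2]<160)]
    c0=None
    for k in range(6):
        c,R=circ(r); d=np.abs(np.hypot(*(r[:,:2]-c).T)-R); r=r[d<max(4,np.percentile(d,90))]
    print(n,"bowl",c,R,np.median(r[:,2]),len(r), "counter", np.nanmedian(w[:,:,2]))
for n,w,(u0,u1,v0,v1) in(("top",W,(180,295,125,240)),("scene",Ws,(275,395,205,310))):
    q=w[v0:v1,u0:u1].reshape(-1,3);q=q[~np.isnan(q[:,2])]
    m=q[(q[:,2]>20)&(q[:,2]<60)]
    hull=cv2.convexHull(m[:,:2].astype(np.float32))[:,0]
    print(n,"lid",cv2.minEnclosingCircle(hull),circ(hull),np.median(m[:,2]))
    g=q[(q[:,2]>85)]; print("grip top",g.mean(0),len(g),g[:,2].max())
    g=q[(q[:,2]>70)&(q[:,2]<82)]; print("hub",g.mean(0),len(g))
for n,u,v,z in(("muffin",320,248,70),("dessert",316,129,50),("cups",148,229,119),("brown",442,325,150)): print(n,at_z(t,u,v,z),W[v,u])
E
```

```text
top bowl [ 566.71504108 -213.16177985] 118.00517197114176 148.42753610860007 916 counter 0.7450657298118988
scene bowl [ 569.45483331 -214.31054343] 117.78562961357893 149.23284258155846 942 counter 1.1882386655414574
top lid ((569.3094482421875, 218.9762420654297), 124.87589263916016) (array([569.22164825, 219.08774864]), np.float64(124.09744986844167)) 29.95023433279961
grip top [606.26489762 160.38777734  97.78882266] 73 106.08236326148511
hub [570.65607379 215.06456222  75.86358471] 190
scene lid ((569.6785888671875, 217.87025451660156), 125.80140686035156) (array([569.98531647, 217.87561662]), np.float64(124.39917151962932)) 31.4373498912374
grip top [611.61577338 159.58755997  97.59363303] 97 103.92354269395838
hub [576.77657132 211.380461    77.11308476] 216
muffin [388.62161501   2.91101105  70.        ] [388.76250779   2.70060748  67.25665243]
dessert [707.94082075   8.22539381  50.        ] [707.93089039   8.22770233  50.03241832]
cups [433.63243121 429.93038178 119.        ] [433.72156461 430.20479965 118.02752395]
brown [ 204.57737614 -273.50665426  150.        ] [ 201.71765903 -282.26929535  122.84908371]
```

View pics/bowl_c.png

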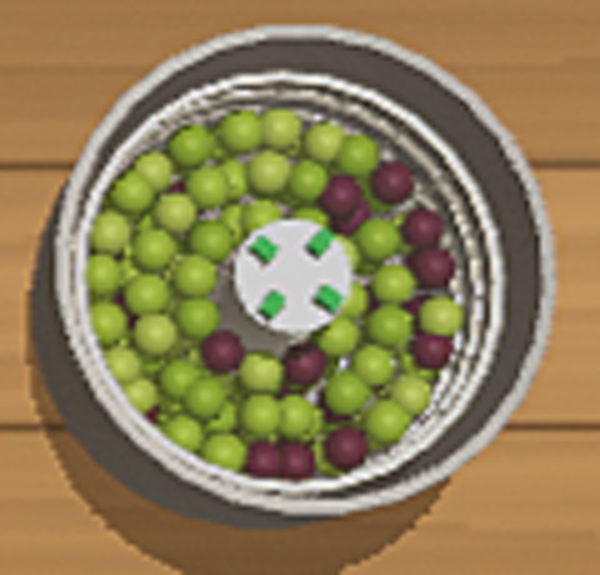

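View pics/lid_c.png

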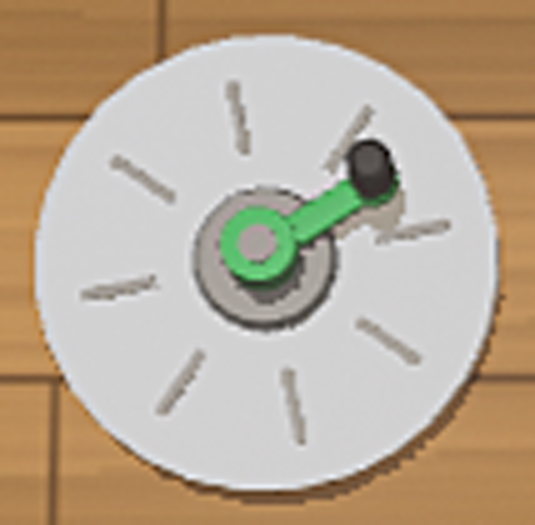

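Both crops confirm it: a steel bowl with four green teeth at top px (402.6,170), (414,168.6), (415.6,179.4), (404.4,180.8), and a white lid with hub at top px (236.6,178.6) and grip at (259,162). Next: angles and IK.

Run:
```python
from workcell import *
from h import *
t=load("top0.npz")
T=np.array([at_z(t,350+u/5,120+v/5,134) for u,v in((263,250),(320,243),(328,297),(272,304))])
c=T.mean(0); print(c); a=np.degrees(np.arctan2(*(T-c)[:,1::-1].T[[0,1]])); print(a, a%90, np.hypot(*(T-c)[:,:2].T))
h=at_z(t,185+258/5,130+243/5,77); g=at_z(t,185+372/5,130+153/5,101)
print("hub",h,"grip",g,np.hypot(*(g-h)[:2]),np.degrees(np.arctan2(g[1]-h[1],g[0]-h[0])))
L=(569.5,218.3); B=(568,-213.7)
for n,p,z in(("L",L,120),("B",B,260)):
  for d in range(-180,180,30):
    q=inverse_kinematics([p[0],p[1],z],[np.pi,0,np.radians(d)])
    print(n,d,None if q is None else np.round(q,2))
```

```text
[ 565.37687072 -214.18855315  134.        ]
[  53.04259001  -39.32419317 -127.48833923  141.31092952] [53.04259001 50.67580683 52.51166077 51.31092952] [19.68757899 19.77549192 19.46365538 19.58721075]
hub [567.8467295  216.96373326  77.        ] grip [609.6215778  156.98520764 101.        ] 73.092827870618 -55.142913916783186
L -180 [-0.43  0.71 -0.01  1.75  0.01  0.68  1.12]
L -150 [-0.36  0.71 -0.12  1.75  0.12  0.69  1.56]
L -120 [-0.27  0.72 -0.24  1.74  0.24  0.7   1.99]
L -90 [-0.2   0.74 -0.34  1.74  0.35  0.73  2.43]
L -60 [-1.12  1.06  1.08  1.8  -1.11  1.04 -2.2 ]
L -30 [-1.12  1.06  1.08  1.8  -1.11  1.04 -1.68]
L 0 [-0.81  0.78  0.53  1.78 -0.56  0.74 -1.55]
L 30 [-0.77  0.76  0.46  1.78 -0.49  0.72 -1.09]
L 60 [-0.69  0.74  0.35  1.77 -0.37  0.7  -0.66]
L 90 [-0.63  0.73  0.26  1.77 -0.28  0.69 -0.21]
L 120 [-0.56  0.72  0.17  1.76 -0.18  0.68  0.23]
L 150 [-0.5   0.71  0.08  1.76 -0.08  0.68  0.68]
B -180 [-0.04  0.54  0.46  1.72 -0.29  0.95  2.1 ]
B -150 [ 0.01  0.53  0.38  1.71 -0.24  0.94  2.58]
B -120 [ 0.99  0.77 -1.08  1.65  0.73  1.17  2.35]
B -90 [-0.41  0.78  1.09  1.74 -0.77  1.12 -2.22]
B -60 [-0.41  0.78  1.09  1.74 -0.77  1.12 -1.69]
B -30 [-0.41  0.78  1.09  1.74 -0.77  1.12 -1.17]
B 0 [-0.39  0.75  1.03  1.74 -0.72  1.09 -0.68]
B 30 [-0.36  0.72  0.98  1.73 -0.67  1.07 -0.2 ]
B 60 [-0.33  0.68  0.91  1.73 -0.61  1.04  0.28]
B 90 [-0.29  0.65  0.84  1.73 -0.56  1.02  0.75]
B 120 [-0.24  0.62  0.75  1.73 -0.49  0.99  1.22]
B 150 [-0.15  0.58  0.62  1.72 -0.4   0.97  1.67]
```

Run:
```python
from workcell import *
import numpy as np,cv2
o=[np.pi,0,np.radians(125)]
movep([569,218,190],o); print(get_clock())
move_linear([569,218,114],120,max_force=8); print(get_clock(),get_eef_pos(),get_ft_force())
cv2.imwrite("pics/s1.png",camera("scene")["pixels"])
close(); print(get_clock(),get_finger_gap(),get_eef_pos(),get_ft_force())
move_linear([569,218,124],60); print(get_clock(),get_eef_pos(),get_ft_force(),get_ft_torque(),get_finger_gap())
cv2.imwrite("pics/s2.png",camera("scene")["pixels"])
```

```text
1.9083
2.6917 [569.44731305 218.20547904 114.50600171] [-0.3384856   0.16730877 -0.13032409]
3.5417 38.986639439775395 [568.95625975 217.93150303 113.98503919] [-0.67650182 -0.59941014  0.61253633]
3.8583 [568.86222066 217.94874511 124.03633122] [-0.35822912  0.27783113 -6.40086805] [-0.05603997  0.0674257  -0.00421849] 38.99539867421951
```

View pics/s2.png

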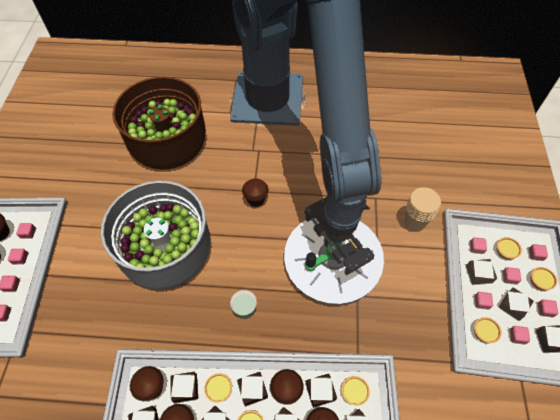

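Lid is held (−6.4 N, near its weight) and level. Carrying it over the bowl, then lowering with a force stop.

```bash
python3 - <<'E'
from workcell import *
import numpy as np,cv2
move_linear([569,218,285],250)
o=[np.pi,0,np.radians(97)]
q=inverse_kinematics([567.8,-213.8,285],o); print(np.round(q,2))
move_linear([568.2,0,290],300,attitude=[np.pi,0,np.radians(111)])
move_linear([567.8,-213.8,285],300,attitude=o)
hold(0.3)
print(get_clock(),get_eef_pos(),get_eef_rot(),get_ft_force(),get_joint_positions())
for n in("scene","top"):
    c=camera(n); cv2.imwrite(f"pics/{n}3.png",c["pixels"]); np.savez(f"{n}3.npz",**c)
E
python3 - <<'E'
from h import *
for n,b in(("top",(330,490,100,260)),("scene",(70,240,120,300))):
    w=cloud(load(n+"3.npz"))[b[2]:b[3],b[0]:b[1]].reshape(-1,3); w=w[~np.isnan(w[:,2])]
    m=w[(w[:,2]>192)&(w[:,2]<207)]; 
    r=np.hypot(*(m[:,:2]-[567.8,-213.8]).T); m=m[r<132]
    hull=cv2.convexHull(m[:,:2].astype(np.float32))[:,0]; print(n,cv2.minEnclosingCircle(hull),circ(hull),np.median(m[:,2]))
    import numpy as np
    A=np.c_[m[:,:2]-m[:,:2].mean(0),np.ones(len(m))]; print(np.linalg.lstsq(A,m[:,2],rcond=None)[0])
E
```

```text
[-0.04  0.51  0.45  1.7  -0.25  0.99  0.62]
6.7417 [ 568.06181861 -212.71101469  285.03851217] [ 3.14147502e+00 -3.84674432e-04  1.69474008e+00] [ 1.00279069  0.5500642  -6.0865508 ] [-0.02260741  0.50717345  0.42497818  1.69546317 -0.24216508  0.99123525
  0.61251141]
top ((567.543701171875, -192.598388671875), 121.88957977294922) (array([ 568.66561919, -196.57220706]), np.float64(113.52505217699597)) 200.9981622119683
[1.53043680e-04 2.89888246e-03 2.01034999e+02]
scene ((569.8592529296875, -212.29180908203125), 125.97868347167969) (array([ 569.68833715, -212.21283397]), np.float64(124.39899444299238)) 201.7579442498168
[-5.70261601e-05  6.11322217e-03  2.01790142e+02]
```

View pics/scene3.png

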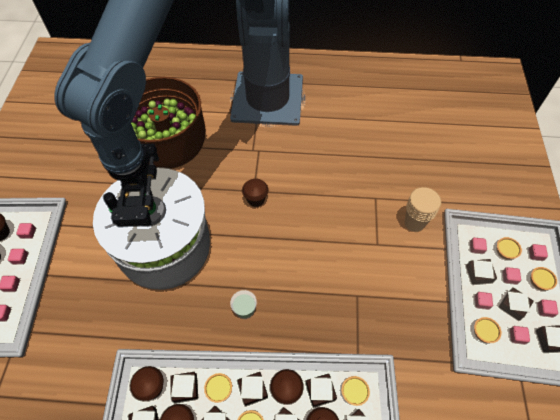

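Run:
```python
from workcell import *
import numpy as np
for i in range(4): print(get_eef_pos().round(2)if hasattr(get_eef_pos(),'round') else get_eef_pos()); 
print(get_clock())
move_linear([567.1,-214.8,270],80); hold(.2)
print(np.round([get_eef_pos() for _ in range(5)],2),get_clock(), get_ft_force())
r=move_linear([567.1,-214.8,250],40,max_force=4)
print(r,get_eef_pos(),get_ft_force(),get_ft_torque(),get_clock())
```

```text
[ 567.95 -213.21  285.06]
[ 567.95 -213.21  285.06]
[ 567.95 -213.21  285.06]
[ 567.95 -213.21  285.06]
6.8417
[[ 567.28 -214.91  270.22]
 [ 567.28 -214.91  270.22]
 [ 567.28 -214.91  270.22]
 [ 567.28 -214.91  270.22]
 [ 567.28 -214.91  270.22]] 7.3833 [ 0.41068349  0.91662353 -7.19794137]
False [ 567.14036076 -214.8700791   249.96195578] [ 0.4608525   0.18199682 -6.57918851] [-0.00845625  0.08376159 -0.03296023] 8.0333
```

Run:
```python
from workcell import *
import numpy as np
r=move_linear([567.1,-214.8,236],20,max_force=3)
hold(0.1)
print(r,get_eef_pos(),get_ft_force(),get_ft_torque(),get_clock())
```

```text
True [ 567.35962462 -214.74556498  244.83049322] [-0.20495298 -0.11737984  5.95448575] [ 0.08663789  0.09886448 -0.01661997] 8.5417
```

Teeth on teeth at TCP z 244.8, as expected 7 mm high. That stop overshot, so I'll probe more slowly, at other angles, lifting clear in between.

```bash
cat > probe.py <<'E'
from workcell import *
import numpy as np
X,Y=567.1,-214.8
def rot(d,z=247.0,sp=40):
    move_linear([X,Y,z],sp,attitude=[np.pi,0,np.radians(d)])
def probe(zt=242.5,f=2.0,sp=8):
    f0=get_ft_force()[2]
    r=move_linear([X,Y,zt],sp,max_force=f)
    f1=get_ft_force()
    return r,round(get_eef_pos()[2],2),round(f1[2]-f0,2),np.round(f1,1)
E
python3 - <<'E'
from probe import *
move_linear([X,Y,247],30)
print(get_clock())
rot(142); print(get_clock(),get_eef_rot()[2])
print(probe(),get_clock())
E
```

```text
8.8333
9.7667 2.476877663003966
(False, np.float64(242.54), np.float64(0.79), array([-0.8,  0.2, -6. ])) 10.4833
```

At yaw 142° it went past the tooth height without contact. Continuing gently to home.

Run:
```python
from probe import *
print(probe(236.5,2.5,8),get_clock()); hold(.2); print(get_eef_pos(),get_ft_force(),get_ft_torque())
```

```text
(True, np.float64(237.91), np.float64(13.17), array([ 0.8, -0.2,  7.2])) 11.0583
[ 567.05700065 -214.77831519  237.92062496] [0.61081922 0.22683533 7.26368563] [-0.00550313  0.0159553   0.03107673]
```

```bash
python3 - <<'E'
from probe import *
import cv2
move_linear([X,Y,238.3],10)
release(); hold(.1); print(get_ft_force(),get_clock())
move_linear([X,Y,310],200)
move_linear([X-60,Y+190,340],300)
hold(.1);print(get_clock())
for n in("scene","top"):
    c=camera(n); cv2.imwrite(f"pics/{n}4.png",c["pixels"]); np.savez(f"{n}4.npz",**c)
E
python3 - <<'E'
from h import *
for n,b in(("top",(330,490,100,260)),("scene",(70,240,120,300))):
    c=load(n+"4.npz")
    w=cloud(c)[b[2]:b[3],b[0]:b[1]].reshape(-1,3); w=w[~np.isnan(w[:,2])]
    m=w[(w[:,2]>143)&(w[:,2]<165)]; r=np.hypot(*(m[:,:2]-[567.8,-213.8]).T); m=m[r<130]
    hull=cv2.convexHull(m[:,:2].astype(np.float32))[:,0]; print(n,cv2.minEnclosingCircle(hull),circ(hull),np.median(m[:,2]))
    A=np.c_[m[:,:2]-m[:,:2].mean(0),np.ones(len(m))]; print(np.linalg.lstsq(A,m[:,2],rcond=None)[0])
    g=w[w[:,2]>208]; g=g[np.hypot(*(g[:,:2]-[567.8,-213.8]).T)<100];print("grip",g.mean(0),len(g),g[:,2].max())
    cv2.imwrite(f"pics/{n}4c.png",cv2.resize(c["pixels"][b[2]:b[3],b[0]:b[1]],None,fx=3.5,fy=3.5,interpolation=cv2.INTER_CUBIC))
E
```

```text
[-0.43196385  0.21925085 -0.91148583] 12.6333
14.0667
top ((567.0643310546875, -216.5502471923828), 123.99435424804688) (array([ 570.51940476, -228.04370639]), np.float64(114.5574097349641)) 153.9571194565509
[8.88702860e-05 1.11202227e-02 1.54169004e+02]
grip [ 619.03046058 -255.2517842   220.91311461] 103 226.81719583037173
scene ((568.7540283203125, -215.29925537109375), 125.74553680419922) (array([ 568.07750132, -214.46784432]), np.float64(124.56557885257392)) 154.78845890952647
[2.04968932e-04 1.02346271e-03 1.54902321e+02]
grip [ 625.28371442 -256.12829579  220.68181281] 122 228.1032305976989
```

View pics/scene4c.png

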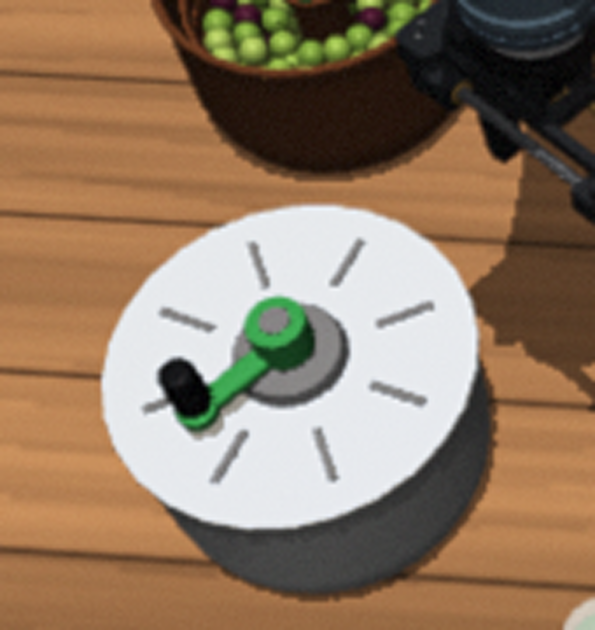

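View pics/top4c.png

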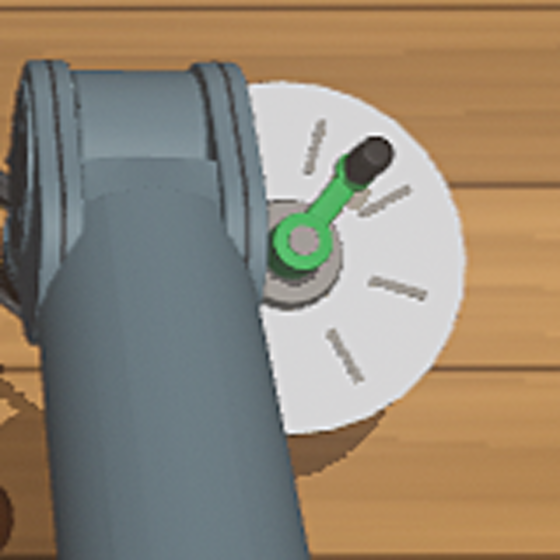

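Lid top reads 154–155 mm and level, as it should when home (124 + about 30), with the bowl where it was. The grip is at top px (436,143), arm at about −38°. Next: check that the circle is reachable.

Run:
```python
from workcell import *
import numpy as np
from h import *
t=load("top4.npz")
h=at_z(t,330+303/3.5,100+240/3.5,201); g=at_z(t,330+376/3.5,100+147/3.5,225)
print(h,g,np.degrees(np.arctan2(g[1]-h[1],g[0]-h[0])),np.hypot(*(g-h)[:2]))
s=load("scene4.npz")
h=at_z(s,70+275/3.5,120+318/3.5,201); g=at_z(s,70+178/3.5,120+368/3.5,225)
print(h,g,np.degrees(np.arctan2(g[1]-h[1],g[0]-h[0])),np.hypot(*(g-h)[:2]))
C=np.array([567.3,-214.8])
for psi in(142,):
  for a in range(-38,-400,-45):
    p=C+70*np.array([np.cos(np.radians(a)),np.sin(np.radians(a))])
    q=inverse_kinematics([*p,249],[np.pi,0,np.radians(psi)]); print(a,p.round(0),None if q is None else np.round(q,2))
```

```text
[ 566.04755739 -214.07078427  201.        ] [ 622.85472268 -257.46484124  225.        ] -37.37561297632276 71.48495092731378
[ 566.37880187 -212.75625035  201.        ] [ 620.27124916 -255.42728995  225.        ] -38.37152767758208 68.7401883586981
-38 [ 622. -258.] [ 0.14  0.64  0.28  1.53 -0.2   1.    1.38]
-83 [ 576. -284.] [ 0.19  0.59  0.28  1.62 -0.19  0.96  1.45]
-128 [ 524. -270.] [ 0.2   0.51  0.27  1.76 -0.17  0.89  1.45]
-173 [ 498. -223.] [ 0.14  0.43  0.25  1.88 -0.14  0.85  1.37]
-218 [ 512. -172.] [ 0.06  0.42  0.23  1.89 -0.13  0.84  1.26]
-263 [ 559. -145.] [ 0.01  0.48  0.22  1.79 -0.13  0.88  1.2 ]
-308 [ 610. -160.] [ 0.02  0.57  0.23  1.65 -0.15  0.94  1.21]
-353 [ 637. -206.] [ 0.08  0.64  0.25  1.54 -0.18  0.99  1.29]
-398 [ 622. -258.] [ 0.14  0.64  0.28  1.53 -0.2   1.    1.38]
```

Run:
```python
from workcell import *
import numpy as np,cv2
C=np.array([567.0,-214.6]); p=C+70*np.array([np.cos(np.radians(-38)),np.sin(np.radians(-38))])
o=[np.pi,0,np.radians(142)]
move_linear([*p,310],300,attitude=o); 
move_linear([*p,249],120,max_force=6); hold(.2)
f0=np.mean([get_ft_force()],0); print(get_clock(),get_eef_pos(),f0,get_ft_torque())
close(); hold(.1)
print(get_clock(),get_finger_gap(),get_eef_pos(),get_ft_force(),get_ft_torque())
np.save("f0.npy",f0)
cv2.imwrite("pics/s5.png",cv2.resize(camera("scene")["pixels"][120:300,60:240],None,fx=3.3,fy=3.3,interpolation=cv2.INTER_CUBIC))
```

```text
16.05 [ 622.61589025 -257.86591064  250.04559066] [-0.67655993  0.38612643  0.6710761 ] [ 0.00127355 -0.01148035  0.00339879]
17.1417 24.028692235796495 [ 622.08659053 -257.82470598  248.98188938] [-0.2581249  -1.36055427  0.29474726] [-0.09807995  0.06656745 -0.02648843]
```

View pics/s5.png

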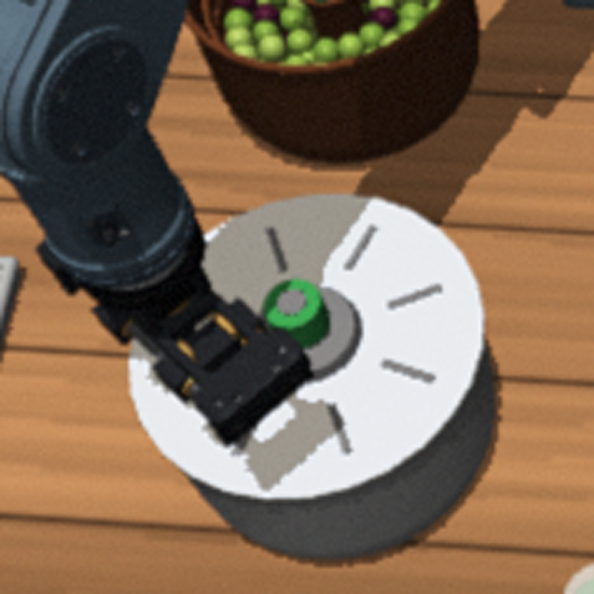

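The grip is held (gap 24 mm against 25). Next: a light down load, then the turns with force trimming.

```bash
cat > turn.py <<'E'
from workcell import *
import numpy as np
f0=np.array([-.2,.2,.2])
C=np.array([567.0,-214.6]); z=249.0; R=70.; a0=-38.
def P(a,c): return c+R*np.array([np.cos(np.radians(a)),np.sin(np.radians(a))])
for i in range(8):
    F=get_ft_force()-f0
    if F[2]>4: break
    z-=0.25; move_linear([*P(a0,C),z],10)
print("pressed",z,get_ft_force(),get_clock(),flush=True)
tot=0; step=12; n=0; fmax=0
while tot<3*360+54:
    tot+=step; a=a0-tot
    move_linear([*P(a,C),z],70)
    F=np.array(get_ft_force())-f0; r=np.array([np.cos(np.radians(a)),np.sin(np.radians(a))]); t=np.array([r[1],-r[0]])
    Fr=F[:2]@r; Ft=F[:2]@t
    C=C+np.clip(0.03*Fr,-.25,.25)*r
    z+=np.clip(-0.02*(5-F[2]),-.1,.1); z=np.clip(z,246.5,250)
    fmax=max(fmax,np.hypot(*F[:2]))
    if n%6==0 or np.hypot(*F[:2])>9: print(tot,"Fr %.1f Ft %.1f Fz %.1f"%(Fr,Ft,F[2]),C.round(2),round(z,2),round(get_finger_gap(),1),round(get_clock(),2),flush=True)
    if np.linalg.norm(F)>30: print("STOP"); break
    n+=1
print("end",tot,fmax,get_eef_pos(),get_ft_force(),get_clock())
E
python3 turn.py
```

```text
pressed 248.25 [-2.31542222  0.30657401  5.08900977] 17.9417
12 Fr 0.3 Ft -0.4 Fz 5.3 [ 567.01 -214.61] 248.26 23.8 18.3
84 Fr 0.1 Ft 1.1 Fz 7.2 [ 567.   -214.62] 248.41 23.9 20.45
156 Fr -1.7 Ft 0.6 Fz 5.8 [ 567.09 -214.64] 248.58 23.6 22.6
228 Fr -0.6 Ft 1.0 Fz 5.4 [ 567.26 -214.82] 248.63 23.9 24.75
300 Fr 1.8 Ft 0.9 Fz 5.2 [ 567.35 -214.75] 248.74 23.8 26.9
372 Fr 1.5 Ft 1.0 Fz 5.3 [ 567.55 -214.82] 248.76 24.0 29.05
444 Fr 3.7 Ft 0.4 Fz 4.2 [ 567.48 -215.17] 248.78 24.5 31.2
516 Fr 1.6 Ft 0.4 Fz 3.9 [ 567.02 -215.35] 248.79 24.4 33.35
588 Fr 2.9 Ft 1.2 Fz 3.3 [ 566.84 -215.04] 248.63 24.2 35.5
660 Fr 3.1 Ft 0.5 Fz 5.1 [ 567.18 -214.64] 248.55 24.2 37.65
732 Fr 1.3 Ft 0.4 Fz 6.2 [ 567.59 -214.75] 248.62 24.3 39.8
804 Fr 0.6 Ft 0.6 Fz 6.5 [ 567.58 -214.84] 248.78 24.1 41.95
876 Fr 0.7 Ft 1.0 Fz 4.1 [ 567.48 -214.86] 248.85 24.1 44.1
948 Fr 1.5 Ft 1.1 Fz 2.9 [ 567.37 -214.7 ] 248.6 23.9 46.25
1020 Fr -0.2 Ft 1.1 Fz 4.5 [ 567.33 -214.72] 248.5 23.7 48.4
1092 Fr 0.1 Ft 0.6 Fz 6.1 [ 567.38 -214.72] 248.53 23.8 50.55
end 1140 4.276377610859403 [ 556.81981185 -284.3150334   248.63340073] [-0.64553213 -0.34166489  6.19776009] 51.9833
```

```bash
python3 - <<'E'
from workcell import *
import numpy as np,cv2
p=np.array([567.38,-214.72])+70*np.array([np.cos(np.radians(-1178)),np.sin(np.radians(-1178))])
move_linear([*p,248.9],10); print(get_ft_force(),get_finger_gap())
release(); print(get_clock(),get_ft_force(),get_finger_gap())
move_linear([*p,320],100)
move_linear([480,20,350],300); hold(.2)
print(get_clock(),get_ft_force())
for n in("scene","top"):
    c=camera(n); cv2.imwrite(f"pics/{n}6.png",c["pixels"]); np.savez(f"{n}6.npz",**c)
E
python3 - <<'E'
from h import *
for n,b in(("top",(330,490,100,260)),("scene",(70,240,120,300))):
    c=load(n+"6.npz")
    w=cloud(c)[b[2]:b[3],b[0]:b[1]].reshape(-1,3); w=w[~np.isnan(w[:,2])]
    m=w[(w[:,2]>143)&(w[:,2]<165)]; r=np.hypot(*(m[:,:2]-[567.8,-213.8]).T); m=m[r<130]
    hull=cv2.convexHull(m[:,:2].astype(np.float32))[:,0]; print(n,cv2.minEnclosingCircle(hull),np.median(m[:,2]))
    A=np.c_[m[:,:2]-m[:,:2].mean(0),np.ones(len(m))]; print(np.linalg.lstsq(A,m[:,2],rcond=None)[0])
    g=w[w[:,2]>208]; g=g[np.hypot(*(g[:,:2]-[567.8,-213.8]).T)<100];print("grip",g.mean(0),len(g))
E
```

```text
[-0.5533639  -0.6657845   4.04057261] 23.91334198231512
53.2667 [-0.84204637  0.35523507 -0.2973414 ] 88.28937269754486
55.525 [0.61843738 0.82421148 0.2073856 ]
top ((566.9481811523438, -214.7230682373047), 125.05018615722656) 153.92025056643413
[-2.15856826e-04  2.62499360e-03  1.54162259e+02]
grip [ 555.24655281 -280.45151219  220.80166329] 108
scene ((567.9136962890625, -215.13803100585938), 126.1307144165039) 154.85827390480696
[6.07745608e-04 1.60092679e-03 1.54949434e+02]
grip [ 561.57929924 -281.44627908  220.5705084 ] 117
```

View pics/scene6.png

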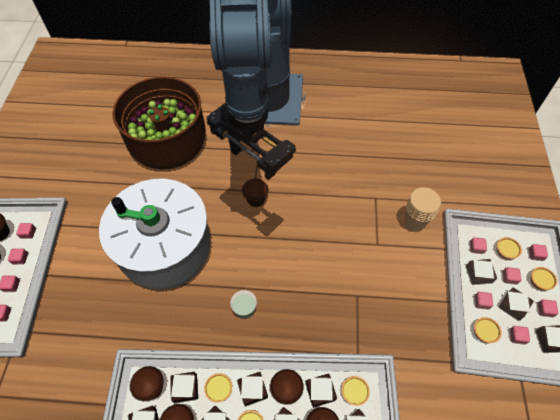

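The lid still sits level at 154–155 mm. Its ribs are at the same pixels as before, scene (143,195) and (167,195), so only the crank turned. The muffin (255,191), pot (243,303) and cups (423,207) haven't moved, and the gripper is clear.

```bash
python3 -c "
from workcell import *
print(get_clock()); hand_in()"
```

```text
55.625
the job is handed in; nothing more can be done
```

The lid is fully home on the steel bowl, and I turned the crank 1140° (about 3.17 turns) clockwise in one go before letting go. I handed in at 55.6 s, with the gripper clear of everything.

- **Fitting the lid:** The first try, at yaw 97°, stood teeth on teeth 7 mm too high. I lifted it clear and turned it to 142°. There it dropped past the teeth with no resistance and stopped at a hand height of 237.9 mm, against 238 expected.
- **Contact force:** Both contact stops overshot their 2.5–3 N limits. The first tooth contact loaded about 12 N, above the 8 N at which the teeth can drag the basket round. The final seating on the rim loaded about 13 N. Neither came close to the wrist limit.
- **Turning the crank:** The sideways force stayed below 4.3 N, with a down load of about 3–7 N. The finger gap held at about 24 mm throughout, so the grip was never lost.
- **Last checks:** The lid top reads 154–155 mm and level, as it did before the turning. The bowl shows no shift beyond measuring error of about 2 mm. The lid's ribs did not turn, and the grip is at the expected end angle. The muffin, dessert pot and cups are where they were.
- **Not checked directly:** The basket cannot be seen under the lid, so I infer that it turned from the lid being home and the crank going round.

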